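Sort the bottle caps into the feeding carousel and hold the scoop pot at the front

ROBOT

A 7-joint arm with a two-finger parallel gripper is mounted at the origin on the work surface. World frame = base frame: x ahead of the robot, y to its left, z up, the work surface at z = 0. Lengths are in m, angles in rad, forces in N, time in s.
With the tool pointing down it reaches from about 0.425 to 0.875 m from the base axis. Payload 4.7 kg.
Tool frame: the origin (TCP) lies between the finger pads; the fingertips stand 14 mm ahead of it and the grasp point (between the pads) lies 5 mm behind it; z points along the fingers, y is the line along which they close (so a half turn about z gives the same grasp; the last joint's range is limited). The gripper opens to 87 mm and grips with 3 to 60 N. Pads are 19 mm wide; open, the fingers measure 117 mm over their backs; the gripper's body (75 mm by 190 mm) begins 51 mm behind the grasp point.
Start: joints at [1.194, 0.321, -0.07, 1.45, 0.023, 1.371, -0.057], TCP at [0.248, -0.601, 0.237] pointing down, gripper open.
Joint ranges: [-2.86, 2.86], [-0.3, 2.09], [-1.38, 1.24], [0.06, 2.45], [-1.56, 4.7], [0.09, 2.05], [-2.69, 2.69]. Speed limits (rad/s): [2.57, 2.57, 3.14, 3.14, 3.14, 3.14, 3.14].

INTERFACE

Orientations are given as a rotation vector (axis times angle).
In Python, from bench import ctrl gives the robot as it stands.
- The arm moves only by the tool step_arm, never from a script. Its argument "commands" is a list of rows, each an object with "travel": the shift along the tool's x, y, z in m, a list of three; "turn": the turn, a rotation vector about the tool's x, y, z in degrees, a list of three. A call has 1 to 5 rows; each row is the pose to reach, as a shift and turn from the pose commanded when the call began, along the tool's axes at that moment; what a row does not reach only later rows make up. A row lasts 1/10 s, in which the tool goes at most 50 mm and 8.59 degrees, less where a joint would pass 70% of its speed; a pose out of reach is approached as far as the arm can. A call with a gripper value outside its range is refused whole. "gripper" is the opening, from 0 (shut) to 1 (fully open), set as the call begins (left out, the last holds). The fingers move at their own pace and stop on an object; "force" is the grip in N (left out, the last holds). Time passes only in rows, so rows that repeat a pose let the fingers close. It gives the time, the measured TCP pose, the force, the opening and the grip force at its end, in the units of the state.
- ctrl.get_state(): the state, without advancing time (a new reading comes with each control period).
- ctrl.get_image(name): name is "scene" or "top" or "wrist"; returns the picture (480x640x3 uint8, red, green, blue); there is no depth.
- ctrl.camera_model(name): a dict with "fx", "fy", "cx", "cy" (pixels), "R" (3x3) and "t" (3): a world point X has camera coordinates R X + t; the wrist camera has in their place "T_tool_cam" (4x4, takes a point from camera to tool coordinates, whose origin is the TCP and whose axes are the flange's). Camera axes: x right, y down, z forward; pixel columns grow to the right and rows downward; lengths in m; the calibration is good to about 2 mm. The wrist camera is an equidistant fisheye: a pixel r from the principal point sees the ray r / f radians off the axis. A picture is of the moment at which its call begins: read the wrist's pose just before it. camera_model takes no time and is no camera call.
- ctrl.close_job(): hands the job in; it is judged then, once.
The state is a dict: "time": time; "joint_positions": joint angles; "qd": joint speeds; "joint_torque": joint torques, N m; "position": TCP position; "tool_rot": TCP orientation; "ft_force": force on the tool from outside, world axes, zero at the start; "torque": the same for the moment, N m; "grip_width": opening from 0.0 (shut) to 1.0 (fully open); "grip_force": force on a finger pad.
Only numpy, scipy, OpenCV 4.12 (cv2) and the standard library are available. Lean on these libraries where they do the work, as an engineer would, in place of code of your own. Each camera call takes 0.05 s, during which the arm holds its last target. There are 200 camera calls.

TASK

Put the blue bottle cap in the blue pot and the green bottle cap in the green pot of the carousel. Then take the carousel by its black bar handle and turn it until the white pot marked yellow (the one with the scoop) stands squarely in line with the red pointer on the stand, and finish still gripping the handle, holding the carousel still so that someone can take the scoop one-handed. Leave the bowl and the feeding bottle where they stand.

Things in the scene. Friction and masses are not known exactly. Their poses are not given: they have to be found in the camera images.
- cap_blue_mid (a point): Blue hard plastic bottle cap, a closed solid cylinder 36 mm across and 48 mm tall, straight-sided to 40 mm and rounded at the top, about 25 g, standing upright on a fixed grey mat 4 mm thick. The point is its centre, 24 mm above its underside.
- cap_green_mid (a point): Green bottle cap, the same size and shape as the blue one, on the same mat. The point is its centre, 24 mm above its underside.
- pot_blue (a point): Blue open round pot fixed on the carousel: 80 mm inside diameter, 3 mm wall, inner floor 24 mm and rim 62 mm above the table. The point is the centre of its inner floor, 88 mm from the carousel's axis; it turns with the carousel.
- pot_green (a point): Green open round pot fixed on the carousel, same size as the blue one. The point is the centre of its inner floor, 88 mm from the axis.
- pot_marked (a point): White open round pot fixed on the carousel, same size, with a yellow plaque on its outer side and a yellow inner floor; a small white scoop fixed in it reaches 15 mm or less above the rim. The point is the centre of its inner floor, 88 mm from the axis. The three pots stand 120 degrees apart.
- handle (a point): Black bar handle on top of the carousel's central post, fixed to the carousel: 70 mm long (lying along the line from the turning axis to the centre of the marked pot), 14 mm wide, 24 mm tall, between 96 and 120 mm above the table; clear below it except for the 14 mm post on the axis. The point is the bar's centre, 108 mm above the table, on the turning axis. Grip it across its width from above.
- carousel (a joint): Angle of the carousel on its stand in rad, growing counter-clockwise seen from above; 0 when the marked pot is exactly in line with the red pointer. It starts between 0.8 and 2.8, turns either way (stops at -6.4 and 6.4), with a little friction (0.05 N m), and stays where it is left. The white disc is 268 mm across, its top 20 mm above the table.
- stand: Fixed grey foot of the carousel on the table. Origin on the turning axis at table height, z up. Its -x axis points out along the red pointer tab, which sticks out beyond the disc from 138 to 172 mm from the axis, on the side towards the robot.
- bowl: Stainless steel bowl, 150 mm across, 55 mm tall, loose at the back; leave it. Origin at the centre of its underside.
- feed_bottle: Clear feeding bottle, 60 mm across, 150 mm tall, loose at the left; leave it. Origin at the centre of its underside.
Not all that is in view belongs to the job. Of the things that look like the part that bears cap_blue_mid, take the one that is farthest to the robot's right at the start. Of the things that look like the part that bears cap_green_mid, the larger one is meant.

How it is judged:
By the outcome, as a careful person would: the job done as asked, in the order asked, and still so for the second after the job is handed in, while the arm keeps its last pose, push and grip.
It also fails if it takes over 72 s, if anything falls off the work surface, if the arm or the gripper's body presses on something with over 40 N, if the wrist force passes 120 N, or if a joint passes its speed limit or range.

## Working session

There is one attempt and no reset: what is moved stays moved. The work goes in short steps, Python scripts to look and compute and a tool call to move; the robot and the scene stay as the last step left them, time stands still between calls to the robot, and variables do not carry over. Pictures are saved under pics/ and viewed, at most 10 in all, crops included, and the job is handed in when it is done.

Besides the shell and the picture viewer there is one more tool, called after "Request:" by a JSON object that holds its "op" and its "data", one argument or row to a line. step_arm: Moves the arm, as the interface text tells. Its arguments: {"type":"object","properties":{"commands":{"type":"array"},"gripper":{"type":"number"},"force":{"type":"number"}},"required":["commands"]}

```bash
mkdir -p pics; ls
python3 - <<'E'
from bench import ctrl
import cv2
for n in("top","scene"):
    cv2.imwrite(f"pics/{n}0.png",ctrl.get_image(n)[:,:,::-1])
    print(ctrl.camera_model(n))
print(ctrl.camera_model("wrist"))
print(ctrl.get_state())
E
```

```text
pics
{'fx': 450.5145813228571, 'fy': 450.5145813228571, 'cx': 321.9473489443272, 'cy': 235.8268335537719, 'R': array([[-0.01423866, -0.99910014, -0.03995199],
       [-0.99868045,  0.01618166, -0.04873932],
       [ 0.04934195,  0.03920529, -0.99801218]]), 't': array([0.10234474, 0.55248272, 0.93359986])}
{'fx': 434.2947065922232, 'fy': 434.2947065922232, 'cx': 315.60501165294, 'cy': 241.6860437961449, 'R': array([[ 0.83858028,  0.54433554,  0.02195298],
       [ 0.37403633, -0.54599082, -0.74966048],
       [-0.39608072,  0.63686171, -0.66145841]]), 't': array([-0.48613517, -0.08330057,  1.14506867])}
{'fx': 371.64829954431775, 'fy': 371.64829954431775, 'cx': 323.9691135216887, 'cy': 240.46752596440518, 'T_tool_cam': array([[ 2.35333082e-04, -9.67921054e-01, -2.51254409e-01,
         6.84106086e-02],
       [ 9.99999733e-01,  4.01472350e-04, -6.09981420e-04,
        -7.40150394e-04],
       [ 6.91285557e-04, -2.51254198e-01,  9.67920890e-01,
        -1.47722604e-01],
       [ 0.00000000e+00,  0.00000000e+00,  0.00000000e+00,
         1.00000000e+00]])}
{'time': 0.1, 'joint_positions': array([ 1.19409101,  0.32172185, -0.07005111,  1.451578  ,  0.02261637,
        1.37077723, -0.05690198]), 'qd': array([-0.00023668, -0.00031905, -0.0007278 , -0.00398145,  0.00043567,
       -0.00068758,  0.00226186]), 'joint_torque': array([-1.74765491e-04, -4.92571986e+01, -4.05762736e-01, -3.13400924e+01,
       -6.40259776e-02,  3.93980287e-02,  6.07519564e-05]), 'position': array([ 0.24735765, -0.60058105,  0.2355756 ]), 'tool_rot': array([-3.08019986e+00, -6.09654899e-01,  7.01871049e-04]), 'ft_force': array([ 0.725602  , -1.12312808, -0.18890531]), 'torque': array([-0.01731021, -0.01429129,  0.03087821]), 'grip_force': 0.0, 'grip_width': 0.9971984404563707}
```

View pics/top0.png

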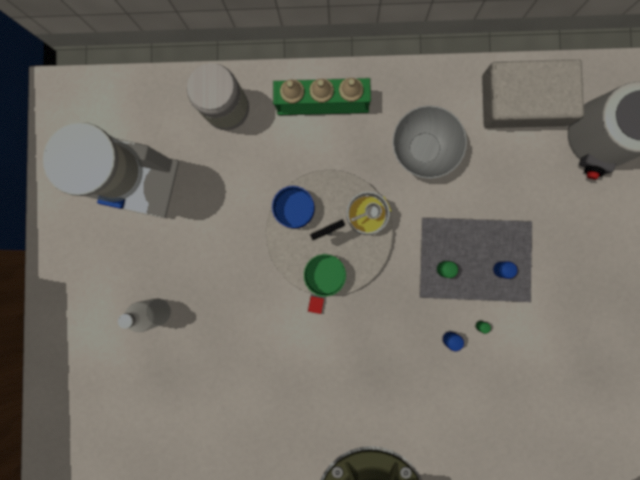

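View pics/scene0.png

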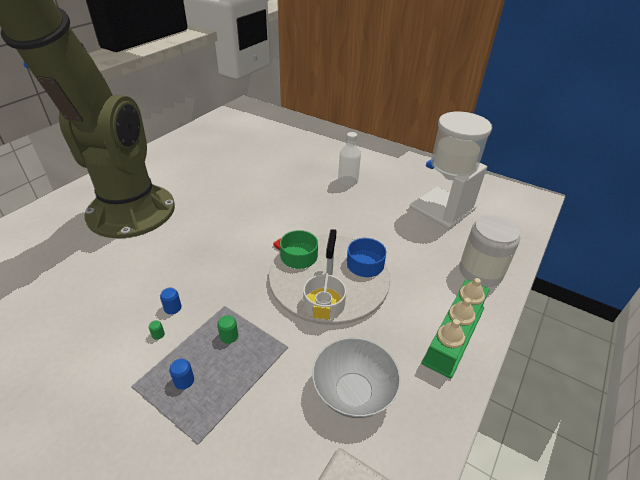

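The pictures show: the target blue cap (rightmost) on the mat at top-image (507,270) and the larger green cap at (448,270). Decoys stand off the mat at (454,341) and (484,327). The pots are blue (294,207), green (325,275) and marked (369,214). The handle runs (312,236)–(344,223), and the red pointer is at (317,304).

```bash
cat > h.py <<'E'
import numpy as np, cv2
from bench import ctrl
from scipy.spatial.transform import Rotation as Ro
def onplane(n,u,v,z):
    m=ctrl.camera_model(n);R,t=m["R"],m["t"]
    d=R.T@np.array([(u-m["cx"])/m["fx"],(v-m["cy"])/m["fy"],1]);c=-R.T@t
    return c+d*(z-c[2])/d[2]
def proj(n,X):
    m=ctrl.camera_model(n);p=m["R"]@np.array(X)+m["t"]
    return np.array([m["fx"]*p[0]/p[2]+m["cx"],m["fy"]*p[1]/p[2]+m["cy"]])
def wrist_plane(s,u,v,z):
    m=ctrl.camera_model("wrist");T=m["T_tool_cam"]
    a=np.array([(u-m["cx"])/m["fx"],(v-m["cy"])/m["fy"]]);r=np.linalg.norm(a)
    d=np.r_[a/r*np.sin(r),np.cos(r)] if r>0 else np.array([0,0,1.])
    Rt=Ro.from_rotvec(s["tool_rot"]).as_matrix()
    d=Rt@T[:3,:3]@d;c=s["position"]+Rt@T[:3,3]
    return c+d*(z-c[2])/d[2]
def plan(xyz,closedir):
    """shift in tool axes and turn about tool z (deg) to reach xyz with tool y along world angle closedir (deg)"""
    s=ctrl.get_state();R=Ro.from_rotvec(s["tool_rot"]).as_matrix()
    y=R[:,1];a=np.degrees(np.arctan2(y[1],y[0]))
    dw=(closedir-a+90)%180-90   # world ccw
    print("t",round(s["time"],2),"pos",s["position"].round(4),"ydir",a.round(1),"zaxis",R[:,2].round(3),"q7",s["joint_positions"][6].round(2))
    print(" travel",(R.T@(np.array(xyz)-s["position"])).round(4),"turn z",-dw.round(2))
E
python3 - <<'E'
from h import *
im=cv2.imread("pics/top0.png");hsv=cv2.cvtColor(im,cv2.COLOR_BGR2HSV)
for nm,lo,hi in(("blue",100,130),("green",50,85),("red",0,6)):
    m=cv2.inRange(hsv,(lo,120,40),(hi,255,255))
    n,l,st,c=cv2.connectedComponentsWithStats(m)
    for i in range(1,n):
        if st[i,4]>40: print(nm,st[i],c[i].round(1))
for nm,u,v,z in(("blue",507,269,.04),("green",448,269,.04),("pb",294,206,.062),("pg",325,274,.062),("pm",369,214,.062),("h1",312,236,.12),("h2",344,223,.12),("ptr",317,304,.015)):
    print(nm,onplane("top",u,v,z).round(4))
a=cv2.resize(im[180:320,250:410],None,fx=4,fy=4,interpolation=cv2.INTER_CUBIC)
cv2.imwrite("pics/crop1.png",a)
E
```

```text
blue [ 273  187   41   41 1326] [293.1 206.9]
blue [ 98 200  26   8 122] [112.  203.1]
blue [494 262  23  16 314] [505.3 269.4]
blue [444 333  20  18 264] [453.3 341.1]
green [ 274   79   96   35 1568] [322.3 101.5]
green [ 305  255   40   40 1251] [324.7 274.9]
green [438 262  20  16 249] [447.5 269. ]
green [477 322  13  11 100] [483.1 326.6]
red [587 171  13   8  84] [592.6 174.5]
red [308 296  16  18 212] [315.7 304.4]
blue [ 0.4799 -0.2787  0.04  ]
green [ 0.4815 -0.1612  0.04  ]
pb [0.6128 0.1476 0.062 ]
pg [0.4754 0.0871 0.062 ]
pm [ 0.5938 -0.0027  0.062 ]
h1 [0.5488 0.1085 0.12  ]
h2 [0.5722 0.0481 0.12  ]
ptr [0.4113 0.1063 0.015 ]
```

View pics/crop1.png

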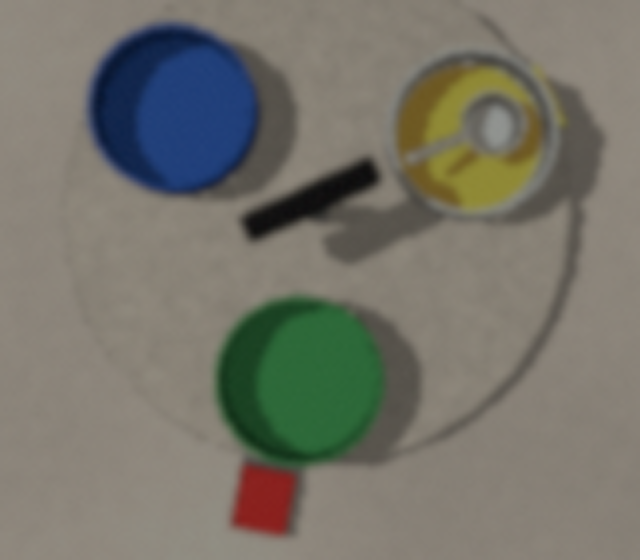

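The enlarged crop shows pots, handle and pointer clearly. Marked pot is at crop (475,132) and the pointer centre at (266,498), giving axis ≈ (0.5605, 0.0775) and a carousel angle of about 124°. Moving above the blue cap.

Run:
```python
from h import *
plan([.48,-.28,.13],-36.6)
```

```text
t 0.1 pos [ 0.2474 -0.6006  0.2356] ydir -67.6 zaxis [-0.001  0.002 -1.   ] q7 -0.06
 travel [ 0.3372 -0.2076  0.1059] turn z -31.01
```

Request:
{"op": "step_arm", "data": {
  "commands": [
    {"travel": [0.337, -0.208, 0.106], "turn": [0, 0, -31]},
    {"travel": [0.337, -0.208, 0.106], "turn": [0, 0, -31]},
    {"travel": [0.337, -0.208, 0.106], "turn": [0, 0, -31]},
    {"travel": [0.337, -0.208, 0.106], "turn": [0, 0, -31]},
    {"travel": [0.337, -0.208, 0.106], "turn": [0, 0, -31]}
  ],
  "gripper": 1,
  "force": 20
}}

```text
time: 0.6
position: [0.3899, -0.4036, 0.1711]
tool_rot: [-2.805, -1.414, 0.0]
ft_force: [1.5, -1.0, -0.8]
grip_width: 0.998
grip_force: 0.0
```

Run:
```python
from h import *
plan([.48,-.28,.13],-36.6)
```

```text
t 0.6 pos [ 0.3899 -0.4036  0.1711] ydir -36.5 zaxis [-0.  0. -1.] q7 0.07
 travel [ 0.153  -0.0011  0.0411] turn z 0.09
```

Request:
{"op": "step_arm", "data": {
  "commands": [
    {"travel": [0.153, -0.001, 0.041], "turn": [0, 0, 0]},
    {"travel": [0.153, -0.001, 0.041], "turn": [0, 0, 0]},
    {"travel": [0.153, -0.001, 0.041], "turn": [0, 0, 0]},
    {"travel": [0.153, -0.001, 0.041], "turn": [0, 0, 0]},
    {"travel": [0.153, -0.001, 0.041], "turn": [0, 0, 0]}
  ]
}}

```text
time: 1.1
position: [0.4805, -0.2794, 0.13]
tool_rot: [-2.802, -1.417, 0.001]
ft_force: [0.0, -0.9, 0.5]
grip_width: 1.003
grip_force: 0.0
```

Run:
```python
from h import *
plan([.48,-.28,.033],-36.6)
s=ctrl.get_state();im=ctrl.get_image("wrist")[:,:,::-1];cv2.imwrite("pics/w1.png",im)
hsv=cv2.cvtColor(im,cv2.COLOR_BGR2HSV)
for nm,lo,hi in(("blue",100,130),("green",50,85)):
    n,l,st,c=cv2.connectedComponentsWithStats(cv2.inRange(hsv,(lo,120,40),(hi,255,255)))
    for i in range(1,n):
        if st[i,4]>150: print(nm,st[i],c[i].round(1),wrist_plane(s,*c[i],.035).round(4))
```

```text
t 1.1 pos [ 0.4805 -0.2794  0.13  ] ydir -36.3 zaxis [-0.001  0.001 -1.   ] q7 -0.23
 travel [-0.0008  0.0002  0.097 ] turn z 0.28
blue [ 299  215   53   62 2551] [325.  246.1] [ 0.4814 -0.2776  0.035 ]
blue [  73  216   59   53 2176] [101.6 240.9] [ 0.3449 -0.173   0.035 ]
green [ 194   81   62   54 2555] [224.  108.1] [ 0.4835 -0.1625  0.035 ]
green [156 263  37  37 964] [173.5 281.1] [ 0.375  -0.2332  0.035 ]
```

View pics/w1.png

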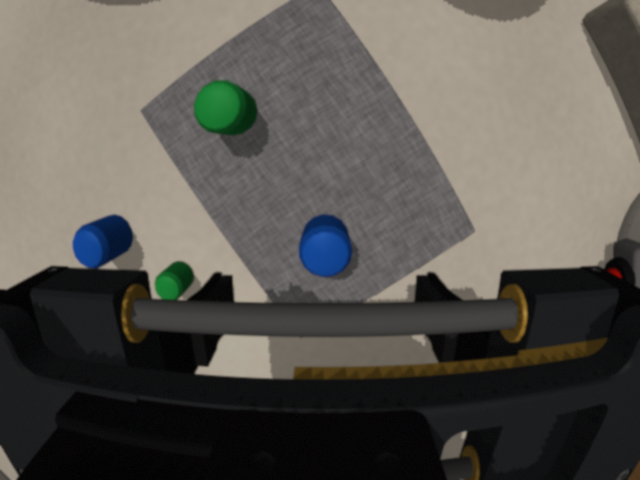

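The wrist view confirms the blue cap at (325,246) is centred between the fingers, with the green cap at (225,108). Descending and gripping.

Request:
{"op": "step_arm", "data": {
  "commands": [
    {"travel": [0, 0.001, 0.049], "turn": [0, 0, 0]},
    {"travel": [0, 0.001, 0.08], "turn": [0, 0, 0]},
    {"travel": [0, 0.001, 0.097], "turn": [0, 0, 0]},
    {"travel": [0, 0.001, 0.097], "turn": [0, 0, 0]}
  ]
}}

```text
time: 1.55
position: [0.4771, -0.2841, 0.0313]
tool_rot: [-2.806, -1.404, 0.006]
ft_force: [-0.4, -0.1, 0.7]
grip_width: 1.001
grip_force: 0.0
```

Request:
{"op": "step_arm", "data": {
  "commands": [
    {"travel": [0, 0, 0]},
    {"travel": [0, 0, 0]},
    {"travel": [0, 0, 0]},
    {"travel": [0, 0, 0]},
    {"travel": [0, 0, 0]}
  ],
  "gripper": 0.2,
  "force": 15
}}

```text
$.commands[0]: bad value
```

Request:
{"op": "step_arm", "data": {
  "commands": [
    {"travel": [0, 0, -0.04]},
    {"travel": [0, 0, -0.09]},
    {"travel": [0, 0, -0.14]},
    {"travel": [0, 0, -0.16]},
    {"travel": [0, 0, -0.16]}
  ]
}}

```text
$.commands[0]: bad value
```

Run:
```python
from h import *
plan([.614,.148,.19],-36.6)
```

```text
t 1.55 pos [ 0.4771 -0.2841  0.0313] ydir -36.8 zaxis [-0.005  0.002 -1.   ] q7 -0.27
 travel [ 0.4277 -0.1502 -0.1586] turn z -0.22
```

Request:
{"op": "step_arm", "data": {
  "commands": [
    {"travel": [0, 0, 0], "turn": [0, 0, 0]},
    {"travel": [0, 0, 0], "turn": [0, 0, 0]}
  ]
}}

```text
time: 1.75
position: [0.4812, -0.2843, 0.0356]
tool_rot: [2.805, 1.408, 0.002]
ft_force: [1.0, -0.5, 0.5]
grip_width: 1.001
grip_force: 0.0
```

Run:
```python
from h import *
plan([.481,-.278,.033],-36.6)
```

```text
t 1.75 pos [ 0.4812 -0.2843  0.0356] ydir -36.7 zaxis [ 0.002 -0.002 -1.   ] q7 -0.27
 travel [ 0.005  -0.0039  0.0026] turn z -0.1
```

Request:
{"op": "step_arm", "data": {
  "commands": [
    {"travel": [0.004, -0.002, 0.002], "turn": [0, 0, 0]},
    {"travel": [0.004, -0.002, 0.002], "turn": [0, 0, 0]},
    {"travel": [0.004, -0.002, 0.002], "turn": [0, 0, 0]}
  ]
}}

```text
time: 2.05
position: [0.4817, -0.2781, 0.0325]
tool_rot: [2.805, 1.412, 0.001]
ft_force: [-0.1, 1.1, -0.3]
grip_width: 0.997
grip_force: 0.0
```

Request:
{"op": "step_arm", "data": {
  "commands": [
    {"travel": [0, 0, 0], "turn": [0, 0, 0]},
    {"travel": [0, 0, 0], "turn": [0, 0, 0]},
    {"travel": [0, 0, 0], "turn": [0, 0, 0]},
    {"travel": [0, 0, 0], "turn": [0, 0, 0]},
    {"travel": [0, 0, 0], "turn": [0, 0, 0]}
  ],
  "gripper": 0.2,
  "force": 15
}}

```text
time: 2.55
position: [0.4813, -0.2783, 0.0319]
tool_rot: [-2.807, -1.411, 0.0]
ft_force: [0.1, -0.8, -0.0]
grip_width: 0.633
grip_force: 0.0
```

Request:
{"op": "step_arm", "data": {
  "commands": [
    {"travel": [0, 0, -0.04], "turn": [0, 0, 0]},
    {"travel": [0, 0, -0.09], "turn": [0, 0, 0]},
    {"travel": [0, 0, -0.14], "turn": [0, 0, 0]},
    {"travel": [0, 0, -0.16], "turn": [0, 0, 0]},
    {"travel": [0, 0, -0.16], "turn": [0, 0, 0]}
  ]
}}

```text
time: 3.05
position: [0.4836, -0.2793, 0.1964]
tool_rot: [2.8, 1.408, 0.006]
ft_force: [0.0, -0.2, 0.3]
grip_width: 0.227
grip_force: 0.0
```

Run:
```python
from h import *
plan([.614,.148,.19],-36.6)
```

```text
t 3.05 pos [ 0.4836 -0.2793  0.1964] ydir -36.6 zaxis [ 0.007 -0.005 -1.   ] q7 -0.22
 travel [ 0.4208 -0.1502  0.0052] turn z -0.01
```

Request:
{"op": "step_arm", "data": {
  "commands": [
    {"travel": [-0.002, 0.001, 0.05], "turn": [0, 0, 0]},
    {"travel": [-0.002, 0.001, 0.066], "turn": [0, 0, 0]},
    {"travel": [-0.002, 0.001, 0.066], "turn": [0, 0, 0]},
    {"travel": [-0.002, 0.001, 0.066], "turn": [0, 0, 0]},
    {"travel": [-0.002, 0.001, 0.066], "turn": [0, 0, 0]}
  ],
  "gripper": 0.85
}}

```text
time: 3.55
position: [0.4817, -0.2807, 0.127]
tool_rot: [2.805, 1.411, 0.002]
ft_force: [0.8, 0.2, 0.3]
grip_width: 0.594
grip_force: 0.0
```

```bash
cat >> h.py <<'E'
def caps(name,save=None,minA=150):
    s=ctrl.get_state();im=ctrl.get_image(name)[:,:,::-1]
    if save: cv2.imwrite(save,im)
    hsv=cv2.cvtColor(im,cv2.COLOR_BGR2HSV)
    for nm,lo,hi in(("blue",100,130),("green",50,85)):
        n,l,st,c=cv2.connectedComponentsWithStats(cv2.inRange(hsv,(lo,120,40),(hi,255,255)))
        for i in range(1,n):
            if st[i,4]>minA: print(nm,st[i],c[i].round(1),wrist_plane(s,*c[i],.035).round(4) if name=="wrist" else "")
E
python3 - <<'E'
from h import *
plan([.481,-.278,.033],-36.6)
caps("wrist")
E
```

```text
t 3.55 pos [ 0.4817 -0.2807  0.127 ] ydir -36.6 zaxis [ 0.002 -0.001 -1.   ] q7 -0.23
 travel [ 0.0017 -0.0024  0.094 ] turn z 0.0
blue [ 295  215   54   62 2603] [321.7 246.4] [ 0.4816 -0.2774  0.035 ]
blue [  69  217   59   52 2202] [ 97.2 242.3] [ 0.3454 -0.1729  0.035 ]
green [ 189   80   63   55 2669] [219.2 107.6] [ 0.4838 -0.1626  0.035 ]
```

Cap still standing at the same spot. Descending, and closing for long enough.

Request:
{"op": "step_arm", "data": {
  "commands": [
    {"travel": [0.002, -0.002, 0.02], "turn": [0, 0, 0]},
    {"travel": [0.003, -0.002, 0.05], "turn": [0, 0, 0]},
    {"travel": [0.004, -0.002, 0.085], "turn": [0, 0, 0]},
    {"travel": [0.004, -0.002, 0.094], "turn": [0, 0, 0]},
    {"travel": [0.004, -0.002, 0.094], "turn": [0, 0, 0]}
  ]
}}

```text
time: 4.1
position: [0.4812, -0.2757, 0.0314]
tool_rot: [-2.805, -1.411, 0.002]
ft_force: [1.3, -0.2, -0.4]
grip_width: 0.846
grip_force: 0.0
```

Request:
{"op": "step_arm", "data": {
  "commands": [
    {"travel": [0, 0, 0], "turn": [0, 0, 0]},
    {"travel": [0, 0, 0], "turn": [0, 0, 0]},
    {"travel": [0, 0, 0], "turn": [0, 0, 0]},
    {"travel": [0, 0, 0], "turn": [0, 0, 0]},
    {"travel": [0, 0, 0], "turn": [0, 0, 0]}
  ],
  "gripper": 0.2
}}

```text
time: 4.6
position: [0.4819, -0.2763, 0.0325]
tool_rot: [2.806, 1.411, 0.0]
ft_force: [-0.1, -0.7, -0.3]
grip_width: 0.482
grip_force: 0.0
```

Request:
{"op": "step_arm", "data": {
  "commands": [
    {"travel": [0, 0, 0], "turn": [0, 0, 0]},
    {"travel": [0, 0, 0], "turn": [0, 0, 0]},
    {"travel": [0, 0, 0], "turn": [0, 0, 0]}
  ]
}}

```text
time: 4.9
position: [0.4818, -0.2761, 0.0322]
tool_rot: [2.806, 1.411, 0.0]
ft_force: [-0.3, 1.1, 2.5]
grip_width: 0.403
grip_force: 15.0
```

Request:
{"op": "step_arm", "data": {
  "commands": [
    {"travel": [0, 0, -0.04], "turn": [0, 0, 0]},
    {"travel": [0, 0, -0.09], "turn": [0, 0, 0]},
    {"travel": [0, 0, -0.14], "turn": [0, 0, 0]},
    {"travel": [0, 0, -0.158], "turn": [0, 0, 0]},
    {"travel": [0, 0, -0.158], "turn": [0, 0, 0]}
  ]
}}

```text
time: 5.4
position: [0.4837, -0.277, 0.1936]
tool_rot: [2.801, 1.409, 0.005]
ft_force: [0.7, -0.5, -0.4]
grip_width: 0.408
grip_force: 15.0
```

Run:
```python
from h import *
plan([.614,.148,.19],-36.6)
```

```text
t 5.4 pos [ 0.4837 -0.277   0.1936] ydir -36.6 zaxis [ 0.006 -0.004 -1.   ] q7 -0.22
 travel [ 0.4189 -0.1488  0.0027] turn z -0.01
```

Request:
{"op": "step_arm", "data": {
  "commands": [
    {"travel": [0.035, -0.012, 0], "turn": [0, 0, 0]},
    {"travel": [0.08, -0.028, 0], "turn": [0, 0, 0]},
    {"travel": [0.125, -0.044, 0], "turn": [0, 0, 0]},
    {"travel": [0.17, -0.06, 0], "turn": [0, 0, 0]},
    {"travel": [0.215, -0.076, 0], "turn": [0, 0, 0]}
  ]
}}

```text
time: 5.9
position: [0.548, -0.0563, 0.1879]
tool_rot: [-2.806, -1.41, 0.004]
ft_force: [0.3, -0.5, -0.2]
grip_width: 0.407
grip_force: 15.0
```

Request:
{"op": "step_arm", "data": {
  "commands": [
    {"travel": [0.045, -0.016, 0], "turn": [0, 0, 0]},
    {"travel": [0.09, -0.032, 0], "turn": [0, 0, 0]},
    {"travel": [0.135, -0.048, 0], "turn": [0, 0, 0]},
    {"travel": [0.175, -0.062, 0], "turn": [0, 0, 0]},
    {"travel": [0.2, -0.071, 0], "turn": [0, 0, 0]}
  ]
}}

```text
time: 6.4
position: [0.6101, 0.1491, 0.1875]
tool_rot: [-2.801, -1.416, 0.003]
ft_force: [-0.4, -1.3, 0.1]
grip_width: 0.408
grip_force: 15.0
```

Request:
{"op": "step_arm", "data": {
  "commands": [
    {"travel": [0, 0, 0], "turn": [0, 0, 0]},
    {"travel": [0, 0, 0], "turn": [0, 0, 0]},
    {"travel": [0, 0, 0], "turn": [0, 0, 0]}
  ]
}}

```text
time: 6.7
position: [0.6108, 0.1426, 0.1885]
tool_rot: [2.808, 1.408, -0.004]
ft_force: [0.3, 0.2, -0.2]
grip_width: 0.407
grip_force: 15.0
```

Run:
```python
from h import *
plan([.614,.148,.055],-36.6)
caps("wrist","pics/w2.png")
caps("top","pics/top2.png")
```

```text
t 6.7 pos [0.6108 0.1426 0.1885] ydir -36.7 zaxis [-0.002 -0.002 -1.   ] q7 -1.08
 travel [ 0.0066 -0.0005  0.1335] turn z -0.13
blue [  266   166   111   138 11569] [321.7 233.3] [0.6064 0.1414 0.035 ]
blue [ 284  337   79   27 1550] [323.2 347.7] [0.5418 0.0528 0.035 ]
green [ 477   14  156  215 9913] [547.9 122. ] [0.8333 0.103  0.035 ]
blue [   0   12   38  237 5189] [ 12.4 131.9] 
blue [444 333  19  18 257] [453.1 341.1] 
green [ 274   79   96   35 1467] [324.3 101.4] 
green [438 262  19  15 243] [447.2 269. ]
```

View pics/w2.png

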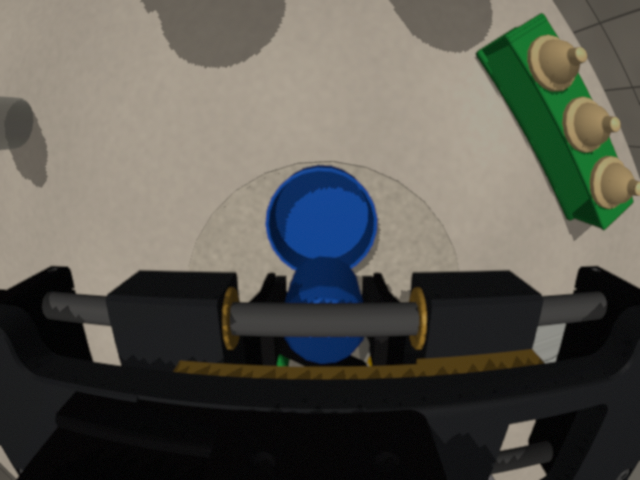

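The blue pot's rim spans columns 266–377 and rows 166–~275 (centre (321.5,220)). The cap is held in front of it.

Run:
```python
from h import *
s=ctrl.get_state()
for p in((321.5,220),(321.5,166),(266,220),(377,220)): print(wrist_plane(s,*p,.062).round(4))
```

```text
[0.617  0.1547 0.062 ]
[0.6413 0.1872 0.062 ]
[0.5832 0.18   0.062 ]
[0.6508 0.1295 0.062 ]
```

Request:
{"op": "step_arm", "data": {
  "commands": [
    {"travel": [0.007, 0, 0.02], "turn": [0, 0, 0]},
    {"travel": [0.007, 0, 0.05], "turn": [0, 0, 0]},
    {"travel": [0.007, 0, 0.08], "turn": [0, 0, 0]},
    {"travel": [0.007, 0, 0.08], "turn": [0, 0, 0]},
    {"travel": [0.007, 0, 0.08], "turn": [0, 0, 0]}
  ]
}}

```text
time: 7.3
position: [0.6154, 0.1493, 0.1101]
tool_rot: [2.808, 1.409, -0.001]
ft_force: [0.4, 0.7, 0.6]
grip_width: 0.407
grip_force: 15.0
```

Run:
```python
from h import *
plan([.615,.150,.055],-36.6)
```

```text
t 7.3 pos [0.6154 0.1493 0.1101] ydir -36.7 zaxis [-0.001 -0.    -1.   ] q7 -1.12
 travel [ 0.0004 -0.0007  0.0551] turn z -0.09
```

Request:
{"op": "step_arm", "data": {
  "commands": [
    {"travel": [0, 0, 0.015], "turn": [0, 0, 0]},
    {"travel": [0, 0, 0.03], "turn": [0, 0, 0]},
    {"travel": [0, 0, 0.045], "turn": [0, 0, 0]},
    {"travel": [0, 0, 0.055], "turn": [0, 0, 0]},
    {"travel": [0, 0, 0.055], "turn": [0, 0, 0]}
  ]
}}

```text
time: 7.8
position: [0.6144, 0.1503, 0.0531]
tool_rot: [-2.806, -1.411, 0.004]
ft_force: [-0.9, -0.2, 0.1]
grip_width: 0.406
grip_force: 15.0
```

Run:
```python
from h import *
plan([.615,.150,.055],-36.6); print(ctrl.get_state()["ft_force"])
```

```text
t 7.8 pos [0.6144 0.1503 0.0531] ydir -36.6 zaxis [-0.002 -0.    -1.   ] q7 -1.15
 travel [ 0.0001  0.0006 -0.0019] turn z 0.01
[-0.89703386 -0.18476053  0.06966551]
```

Open slightly, then rise.

Request:
{"op": "step_arm", "data": {
  "commands": [
    {"travel": [0, 0, 0], "turn": [0, 0, 0]},
    {"travel": [0, 0, 0], "turn": [0, 0, 0]},
    {"travel": [0, 0, 0], "turn": [0, 0, 0]}
  ],
  "gripper": 0.49
}}

```text
time: 8.1
position: [0.6157, 0.1505, 0.0555]
tool_rot: [2.806, 1.411, 0.001]
ft_force: [-0.1, -0.5, -0.1]
grip_width: 0.49
grip_force: 0.0
```

Request:
{"op": "step_arm", "data": {
  "commands": [
    {"travel": [0, 0, -0.015], "turn": [0, 0, 0]},
    {"travel": [0, 0, -0.04], "turn": [0, 0, 0]},
    {"travel": [0, 0, -0.08], "turn": [0, 0, 0]},
    {"travel": [0, 0, -0.12], "turn": [0, 0, 0]},
    {"travel": [0, 0, -0.12], "turn": [0, 0, 0]}
  ]
}}

```text
time: 8.6
position: [0.619, 0.1522, 0.1832]
tool_rot: [2.804, 1.41, 0.019]
ft_force: [0.6, 1.4, 1.4]
grip_width: 0.49
grip_force: 0.0
```

Run:
```python
from h import *
plan([.483,-.162,.13],-96.6)
```

```text
t 8.6 pos [0.619  0.1522 0.1832] ydir -36.6 zaxis [ 0.012  0.003 -1.   ] q7 -1.09
 travel [-0.3339  0.0777  0.0507] turn z 60.0
```

Request:
{"op": "step_arm", "data": {
  "commands": [
    {"travel": [-0.04, 0.009, 0], "turn": [0, 0, 8]},
    {"travel": [-0.085, 0.02, 0], "turn": [0, 0, 16]},
    {"travel": [-0.13, 0.03, 0], "turn": [0, 0, 24]},
    {"travel": [-0.175, 0.041, 0], "turn": [0, 0, 32]},
    {"travel": [-0.22, 0.052, 0], "turn": [0, 0, 40]}
  ],
  "gripper": 0.85
}}

```text
time: 9.1
position: [0.525, -0.0587, 0.1758]
tool_rot: [3.12, 0.358, 0.002]
ft_force: [1.3, -1.2, -0.8]
grip_width: 0.822
grip_force: 0.0
```

Run:
```python
from h import *
plan([.483,-.162,.13],-96.6)
```

```text
t 9.1 pos [ 0.525  -0.0587  0.1758] ydir -76.9 zaxis [ 0.001 -0.001 -1.   ] q7 -1.33
 travel [-0.0644  0.0911  0.0458] turn z 19.69
```

Request:
{"op": "step_arm", "data": {
  "commands": [
    {"travel": [-0.024, 0.034, 0.017], "turn": [0, 0, 8]},
    {"travel": [-0.048, 0.068, 0.034], "turn": [0, 0, 16]},
    {"travel": [-0.064, 0.091, 0.046], "turn": [0, 0, 19.7]},
    {"travel": [-0.064, 0.091, 0.046], "turn": [0, 0, 19.7]},
    {"travel": [-0.064, 0.091, 0.046], "turn": [0, 0, 19.7]}
  ]
}}

```text
time: 9.6
position: [0.485, -0.1602, 0.1291]
tool_rot: [-3.136, 0.171, -0.001]
ft_force: [0.8, 0.1, -0.1]
grip_width: 0.848
grip_force: 0.0
```

Run:
```python
from h import *
caps("wrist")
plan([.483,-.162,.033],-96.6)
```

```text
blue [  0 110  10  71 529] [  3.7 144.6] [0.605  0.1052 0.035 ]
green [ 302  217   52   62 2509] [327.3 248.5] [ 0.4845 -0.1616  0.035 ]
green [   0  238   82   51 2352] [ 34.2 260.4] [0.4998 0.0928 0.035 ]
t 9.65 pos [ 0.4857 -0.1593  0.1295] ydir -96.2 zaxis [ 0.001  0.001 -1.   ] q7 -1.45
 travel [-0.0025  0.0031  0.0964] turn z 0.44
```

Request:
{"op": "step_arm", "data": {
  "commands": [
    {"travel": [-0.001, 0.002, 0.03], "turn": [0, 0, 0]},
    {"travel": [-0.001, 0.002, 0.065], "turn": [0, 0, 0]},
    {"travel": [-0.001, 0.002, 0.097], "turn": [0, 0, 0]},
    {"travel": [-0.001, 0.002, 0.097], "turn": [0, 0, 0]},
    {"travel": [-0.001, 0.002, 0.097], "turn": [0, 0, 0]}
  ]
}}

```text
time: 10.15
position: [0.4846, -0.161, 0.0326]
tool_rot: [-3.136, 0.168, -0.001]
ft_force: [0.1, -0.2, -0.1]
grip_width: 0.849
grip_force: 0.0
```

Run:
```python
from h import *
plan([.4845,-.162,.033],-96.6)
```

```text
t 10.15 pos [ 0.4846 -0.161   0.0326] ydir -96.1 zaxis [ 0.001  0.001 -1.   ] q7 -1.5
 travel [ 0.      0.0011 -0.0004] turn z 0.47
```

Request:
{"op": "step_arm", "data": {
  "commands": [
    {"travel": [0, 0, 0], "turn": [0, 0, 0]},
    {"travel": [0, 0, 0], "turn": [0, 0, 0]},
    {"travel": [0, 0, 0], "turn": [0, 0, 0]},
    {"travel": [0, 0, 0], "turn": [0, 0, 0]},
    {"travel": [0, 0, 0], "turn": [0, 0, 0]}
  ],
  "gripper": 0.2
}}

```text
time: 10.65
position: [0.4837, -0.1626, 0.0323]
tool_rot: [3.136, -0.173, 0.001]
ft_force: [-0.2, -0.3, 0.4]
grip_width: 0.477
grip_force: 0.0
```

Request:
{"op": "step_arm", "data": {
  "commands": [
    {"travel": [0, 0, 0], "turn": [0, 0, 0]},
    {"travel": [0, 0, 0], "turn": [0, 0, 0]},
    {"travel": [0, 0, 0], "turn": [0, 0, 0]}
  ]
}}

```text
time: 10.95
position: [0.4835, -0.1626, 0.0321]
tool_rot: [3.137, -0.173, 0.0]
ft_force: [-0.6, 0.3, 3.4]
grip_width: 0.406
grip_force: 15.0
```

Request:
{"op": "step_arm", "data": {
  "commands": [
    {"travel": [0, 0, -0.04], "turn": [0, 0, 0]},
    {"travel": [0, 0, -0.08], "turn": [0, 0, 0]},
    {"travel": [0, 0, -0.12], "turn": [0, 0, 0]},
    {"travel": [0, 0, -0.14], "turn": [0, 0, 0]},
    {"travel": [0, 0, -0.14], "turn": [0, 0, 0]}
  ]
}}

```text
time: 11.45
position: [0.4857, -0.1631, 0.1753]
tool_rot: [3.134, -0.173, 0.01]
ft_force: [0.8, -0.4, -0.4]
grip_width: 0.407
grip_force: 15.0
```

Run:
```python
from h import *
plan([.475,.0875,.17],-96.6)
```

```text
t 11.45 pos [ 0.4857 -0.1631  0.1753] ydir -96.3 zaxis [ 0.006 -0.003 -1.   ] q7 -1.44
 travel [-0.0382 -0.2479  0.0045] turn z 0.29
```

Request:
{"op": "step_arm", "data": {
  "commands": [
    {"travel": [-0.006, -0.035, 0], "turn": [0, 0, 0]},
    {"travel": [-0.013, -0.08, 0], "turn": [0, 0, 0]},
    {"travel": [-0.019, -0.125, 0], "turn": [0, 0, 0]},
    {"travel": [-0.026, -0.17, 0], "turn": [0, 0, 0]},
    {"travel": [-0.033, -0.215, 0], "turn": [0, 0, 0]}
  ]
}}

```text
time: 11.95
position: [0.473, 0.0564, 0.1703]
tool_rot: [3.137, -0.173, -0.003]
ft_force: [0.9, 0.6, -0.1]
grip_width: 0.402
grip_force: 15.0
```

Request:
{"op": "step_arm", "data": {
  "commands": [
    {"travel": [-0.005, -0.025, 0], "turn": [0, 0, 0]},
    {"travel": [-0.005, -0.032, 0], "turn": [0, 0, 0]},
    {"travel": [-0.005, -0.032, 0], "turn": [0, 0, 0]},
    {"travel": [-0.005, -0.032, 0], "turn": [0, 0, 0]},
    {"travel": [-0.005, -0.032, 0], "turn": [0, 0, 0]}
  ]
}}

```text
time: 12.45
position: [0.4729, 0.0851, 0.1714]
tool_rot: [3.136, -0.178, -0.001]
ft_force: [-0.0, -0.3, -0.6]
grip_width: 0.409
grip_force: 15.0
```

Run:
```python
from h import *
plan([.475,.0875,.055],-96.6)
caps("wrist","pics/w3.png")
```

```text
t 12.45 pos [0.4729 0.0851 0.1714] ydir -96.5 zaxis [-0.001 -0.001 -1.   ] q7 -1.93
 travel [ 0.0019 -0.0026  0.1164] turn z 0.11
blue [  155     7   119   114 10540] [214.   64.7] [0.6169 0.1555 0.035 ]
green [  261   177   116   127 11577] [319.5 241. ] [0.4671 0.0901 0.035 ]
green [290 337  69  20 972] [324.1 344.5] [0.3734 0.097  0.035 ]
```

View pics/w3.png

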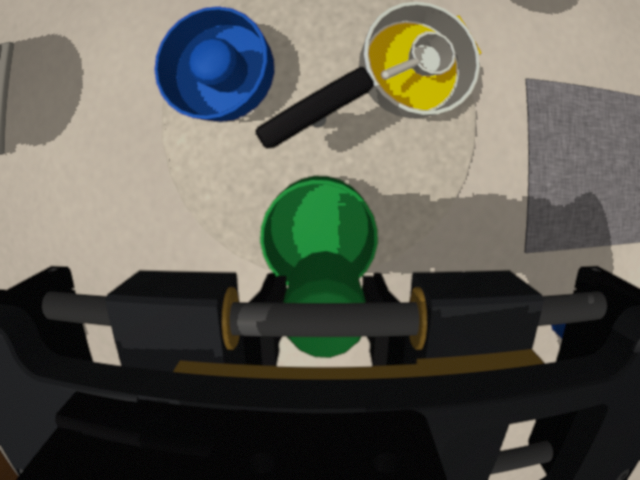

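The blue cap stands in the blue pot at (215,62). The green pot's rim spans columns 261–377 with its far edge at row 177. The handle runs from (264,135) to (370,82).

Run:
```python
from h import *
s=ctrl.get_state()
for p in((319.3,177),(261,232),(377,232)): print(wrist_plane(s,*p,.062).round(4))
for p in((264,137),(370,82)): print(wrist_plane(s,*p,.11).round(4))
```

```text
[0.5196 0.0841 0.062 ]
[0.4855 0.1302 0.062 ]
[0.4761 0.0476 0.062 ]
[0.5499 0.1112 0.11  ]
[0.5743 0.0489 0.11  ]
```

Request:
{"op": "step_arm", "data": {
  "commands": [
    {"travel": [0.003, -0.003, 0.02], "turn": [0, 0, 0]},
    {"travel": [0.003, -0.003, 0.05], "turn": [0, 0, 0]},
    {"travel": [0.003, -0.003, 0.065], "turn": [0, 0, 0]},
    {"travel": [0.003, -0.003, 0.065], "turn": [0, 0, 0]}
  ]
}}

```text
time: 12.9
position: [0.4744, 0.0884, 0.1046]
tool_rot: [3.136, -0.176, -0.008]
ft_force: [-0.7, 0.4, -0.2]
grip_width: 0.405
grip_force: 15.0
```

Run:
```python
from h import *
plan([.4765,.088,.055],-96.6)
```

```text
t 12.9 pos [0.4744 0.0884 0.1046] ydir -96.4 zaxis [-0.005 -0.    -1.   ] q7 -1.99
 travel [0.0024 0.0001 0.0496] turn z 0.19
```

Request:
{"op": "step_arm", "data": {
  "commands": [
    {"travel": [0.001, 0, 0.015], "turn": [0, 0, 0]},
    {"travel": [0.001, 0, 0.03], "turn": [0, 0, 0]},
    {"travel": [0.001, 0, 0.042], "turn": [0, 0, 0]},
    {"travel": [0.001, 0, 0.05], "turn": [0, 0, 0]},
    {"travel": [0.001, 0, 0.05], "turn": [0, 0, 0]}
  ]
}}

```text
time: 13.4
position: [0.4767, 0.0894, 0.0563]
tool_rot: [3.137, -0.174, -0.002]
ft_force: [0.5, -0.1, -0.5]
grip_width: 0.403
grip_force: 15.0
```

Run:
```python
from h import *
plan([.4765,.088,.055],-96.6)
```

```text
t 13.4 pos [0.4767 0.0894 0.0563] ydir -96.3 zaxis [-0.001 -0.    -1.   ] q7 -2.03
 travel [-0.      0.0014  0.0013] turn z 0.27
```

Request:
{"op": "step_arm", "data": {
  "commands": [
    {"travel": [0, 0, 0.001], "turn": [0, 0, 0]},
    {"travel": [0, 0, 0.001], "turn": [0, 0, 0]},
    {"travel": [0, 0, 0.001], "turn": [0, 0, 0]}
  ],
  "gripper": 0.49
}}

```text
time: 13.7
position: [0.4777, 0.0899, 0.0565]
tool_rot: [3.137, -0.173, 0.002]
ft_force: [1.6, -0.7, -0.6]
grip_width: 0.48
grip_force: 0.0
```

Request:
{"op": "step_arm", "data": {
  "commands": [
    {"travel": [0, 0, -0.015], "turn": [0, 0, 0]},
    {"travel": [0, 0, -0.04], "turn": [0, 0, 0]},
    {"travel": [0, 0, -0.08], "turn": [0, 0, 0]},
    {"travel": [0, 0, -0.125], "turn": [0, 0, 0]},
    {"travel": [0, 0, -0.15], "turn": [0, 0, 0]}
  ]
}}

```text
time: 14.2
position: [0.4786, 0.0903, 0.21]
tool_rot: [-3.137, 0.172, -0.009]
ft_force: [0.7, -0.1, -0.2]
grip_width: 0.492
grip_force: 0.0
```

Run:
```python
from h import *
plan([.561,.078,.21],-96.6)
caps("wrist","pics/w4.png")
```

```text
t 14.2 pos [0.4786 0.0903 0.21  ] ydir -96.3 zaxis [ 0.005 -0.    -1.   ] q7 -1.92
 travel [0.0832 0.0032 0.0004] turn z 0.31
blue [ 182   29  104  100 8278] [233.6  79.4] [0.6169 0.1555 0.035 ]
blue [549 323  17  16 172] [558.1 329.4] [ 0.3304 -0.1619  0.035 ]
green [ 276  181  102  103 8042] [326.3 231.8] [0.4717 0.09   0.035 ]
```

View pics/w4.png

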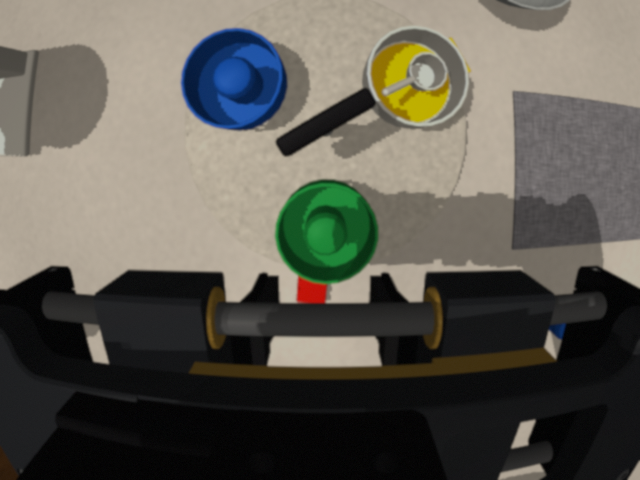

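Both caps stand upright in their pots (blue at (235,78), green at (325,230)). Now to the handle, turning the tool across it.

Request:
{"op": "step_arm", "data": {
  "commands": [
    {"travel": [0.03, 0.001, 0], "turn": [0, 0, -8]},
    {"travel": [0.06, 0.002, 0], "turn": [0, 0, -16]},
    {"travel": [0.083, 0.003, 0], "turn": [0, 0, -24]},
    {"travel": [0.083, 0.003, 0], "turn": [0, 0, -32]},
    {"travel": [0.083, 0.003, 0], "turn": [0, 0, -40]}
  ],
  "gripper": 0.65
}}

```text
time: 14.75
position: [0.5598, 0.0776, 0.2055]
tool_rot: [-3.004, -0.918, 0.0]
ft_force: [-0.1, 0.4, 0.9]
grip_width: 0.65
grip_force: 0.0
```

Request:
{"op": "step_arm", "data": {
  "commands": [
    {"travel": [0, 0, 0], "turn": [0, 0, -8]},
    {"travel": [0, 0, 0], "turn": [0, 0, -16]},
    {"travel": [0, 0, 0], "turn": [0, 0, -24]},
    {"travel": [0, 0, 0], "turn": [0, 0, -32]},
    {"travel": [0, 0, 0], "turn": [0, 0, -40]}
  ]
}}

```text
time: 15.25
position: [0.5593, 0.0777, 0.2059]
tool_rot: [2.508, 1.891, 0.0]
ft_force: [0.9, -0.4, 0.0]
grip_width: 0.652
grip_force: 0.0
```

Request:
{"op": "step_arm", "data": {
  "commands": [
    {"travel": [0, 0, 0], "turn": [0, 0, -8]},
    {"travel": [0, 0, 0], "turn": [0, 0, -16]},
    {"travel": [0, 0, 0], "turn": [0, 0, -24]},
    {"travel": [0, 0, 0], "turn": [0, 0, -32]},
    {"travel": [0, 0, 0], "turn": [0, 0, -40]}
  ]
}}

```text
time: 15.75
position: [0.5593, 0.0777, 0.206]
tool_rot: [1.71, 2.635, -0.0]
ft_force: [1.4, -0.1, 0.8]
grip_width: 0.65
grip_force: 0.0
```

Run:
```python
from h import *
plan([.561,.0785,.103],23.4)
s=ctrl.get_state()
im=ctrl.get_image("wrist")[:,:,::-1];cv2.imwrite("pics/w5.png",im)
R=Ro.from_rotvec(s["tool_rot"]).as_matrix();print(repr(s["position"]),s["tool_rot"])
```

```text
t 15.75 pos [0.5593 0.0777 0.206 ] ydir 24.0 zaxis [ 0. -0. -1.] q7 0.09
 travel [1.00e-04 1.80e-03 1.03e-01] turn z 0.62
array([0.55934227, 0.07769878, 0.20595313]) [ 1.71028635e+00  2.63485069e+00 -8.90582515e-06]
```

View pics/w5.png

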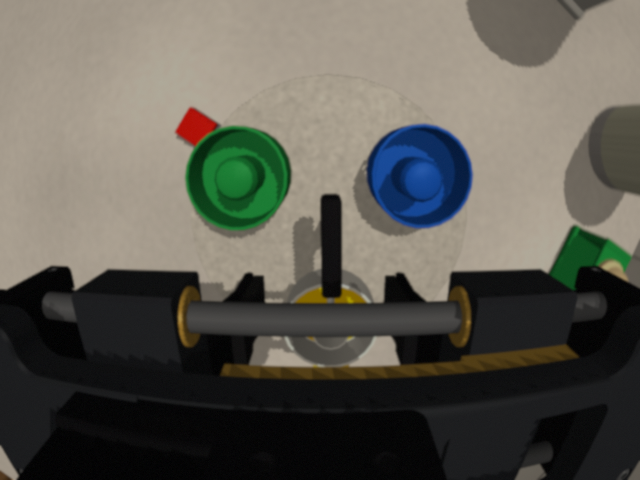

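Run:
```python
from h import *
s=ctrl.get_state()
im=cv2.imread("pics/w5.png");hsv=cv2.cvtColor(im,cv2.COLOR_BGR2HSV)
def blob(hsv,lo,hi,box):
    m=cv2.inRange(hsv,(lo,120,40),(hi,255,255));M=np.zeros_like(m);x0,y0,x1,y1=box;M[y0:y1,x0:x1]=m[y0:y1,x0:x1]
    c=max(cv2.findContours(M,0,1)[0],key=cv2.contourArea);return c
P=lambda u,v,z:wrist_plane(s,u,v,z)
g=P(*cv2.minEnclosingCircle(blob(hsv,50,85,(170,110,300,240)))[0],.062);b=P(*cv2.minEnclosingCircle(blob(hsv,100,130,(360,110,480,240)))[0],.062)
top=cv2.imread("pics/top0.png");ht=cv2.cvtColor(top,cv2.COLOR_BGR2HSV)
Q=lambda u,v,z:onplane("top",u,v,z)
gt=Q(*cv2.minEnclosingCircle(blob(ht,50,85,(300,250,350,300)))[0],.062);bt=Q(*cv2.minEnclosingCircle(blob(ht,100,130,(270,180,320,235)))[0],.062)
rt=Q(*cv2.minAreaRect(blob(ht,0,6,(300,290,330,320)))[0],.012)
rr=cv2.minAreaRect(blob(hsv,0,8,(160,90,230,160)));rw=P(*rr[0],.012)
def ang(g,b,r,n):
    d=b-g;m=(b+g)/2;L=np.hypot(*d[:2]);nrm=np.array([d[1],-d[0]])/L # toward marked side
    ax=m[:2]+nrm*.044;ma=np.degrees(np.arctan2(nrm[1],nrm[0]));pa=np.degrees(np.arctan2(*(r[:2]-ax)[::-1]))
    print(n,"L",L.round(4),"axis",ax.round(4),"marked",ma.round(2),"ptr",pa.round(2),"r",np.linalg.norm(r[:2]-ax).round(4))
ang(g,b,rw,"wrist");ang(gt,bt,rt,"top")
print(rr)
# side edges of pointer in top
c=cv2.boxPoints(cv2.minAreaRect(blob(ht,0,6,(300,290,330,320))));print([Q(*p,.012)[:2].round(4) for p in c])
```

```text
wrist L 0.1447 axis [0.5621 0.0816] marked -65.0 ptr 169.26 r 0.1531
top L 0.1509 axis [0.5602 0.0784] marked -65.61 ptr 168.38 r 0.1533
((195.3461456298828, 127.73075866699219), (33.004661560058594, 31.340560913085938), 33.6900634765625)
[array([0.3965, 0.1264]), array([0.429, 0.12 ]), array([0.4237, 0.0921]), array([0.3912, 0.0985])]
```

Request:
{"op": "step_arm", "data": {
  "commands": [
    {"travel": [0, 0.003, 0.03], "turn": [0, 0, 0]},
    {"travel": [0, 0.003, 0.07], "turn": [0, 0, 0]},
    {"travel": [0, 0.003, 0.103], "turn": [0, 0, 0]},
    {"travel": [0, 0.003, 0.103], "turn": [0, 0, 0]},
    {"travel": [0, 0.003, 0.103], "turn": [0, 0, 0]}
  ]
}}

```text
time: 16.3
position: [0.5621, 0.0791, 0.1033]
tool_rot: [-1.719, -2.629, -0.0]
ft_force: [0.3, -0.5, 0.6]
grip_width: 0.646
grip_force: 0.0
```

Request:
{"op": "step_arm", "data": {
  "commands": [
    {"travel": [0, 0, 0], "turn": [0, 0, 0]},
    {"travel": [0, 0, 0], "turn": [0, 0, 0]},
    {"travel": [0, 0, 0], "turn": [0, 0, 0]},
    {"travel": [0, 0, 0], "turn": [0, 0, 0]},
    {"travel": [0, 0, 0], "turn": [0, 0, 0]}
  ],
  "gripper": 0.05,
  "force": 25
}}

```text
time: 16.8
position: [0.5623, 0.0788, 0.1033]
tool_rot: [1.718, 2.629, 0.0]
ft_force: [0.1, -0.8, 0.6]
grip_width: 0.282
grip_force: 0.0
```

Request:
{"op": "step_arm", "data": {
  "commands": [
    {"travel": [0, 0, 0], "turn": [0, 0, 0]},
    {"travel": [0, 0, 0], "turn": [0, 0, 0]},
    {"travel": [0, 0, 0], "turn": [0, 0, 0]}
  ]
}}

```text
time: 17.1
position: [0.5637, 0.0795, 0.1032]
tool_rot: [1.717, 2.628, 0.005]
ft_force: [4.1, 1.8, -3.1]
grip_width: 0.157
grip_force: 25.0
```

Request:
{"op": "step_arm", "data": {
  "commands": [
    {"travel": [0, 0, 0], "turn": [0, 0, 3]},
    {"travel": [0, 0, 0], "turn": [0, 0, 9]},
    {"travel": [0, 0, 0], "turn": [0, 0, 15]},
    {"travel": [0, 0, 0], "turn": [0, 0, 21]},
    {"travel": [0, 0, 0], "turn": [0, 0, 25]}
  ]
}}

```text
time: 17.6
position: [0.5633, 0.0794, 0.1032]
tool_rot: [2.249, 2.192, 0.004]
ft_force: [3.1, 1.7, -1.3]
grip_width: 0.155
grip_force: 25.0
```

Run:
```python
from h import *
plan([.562,.079,.103],-101.1);s=ctrl.get_state();print(s["ft_force"],s["torque"])
```

```text
t 17.6 pos [0.5633 0.0794 0.1032] ydir -1.5 zaxis [ 0.003  0.001 -1.   ] q7 -0.4
 travel [-0.0005 -0.0013  0.0002] turn z -80.39
[ 3.1420106   1.74862573 -1.26027127] [ 0.23839932 -0.76263439  0.07882816]
```

Request:
{"op": "step_arm", "data": {
  "commands": [
    {"travel": [0, 0, 0], "turn": [0, 0, 5]},
    {"travel": [0, 0, 0], "turn": [0, 0, 12]},
    {"travel": [0, 0, 0], "turn": [0, 0, 19]},
    {"travel": [0, 0, 0], "turn": [0, 0, 26]},
    {"travel": [0, 0, 0], "turn": [0, 0, 33]}
  ]
}}

```text
time: 18.1
position: [0.5629, 0.0796, 0.1032]
tool_rot: [2.781, 1.461, 0.003]
ft_force: [3.0, 1.2, -0.7]
grip_width: 0.161
grip_force: 25.0
```

Request:
{"op": "step_arm", "data": {
  "commands": [
    {"travel": [0, 0, 0], "turn": [0, 0, 7]},
    {"travel": [0, 0, 0], "turn": [0, 0, 14]},
    {"travel": [0, 0, 0], "turn": [0, 0, 21]},
    {"travel": [0, 0, 0], "turn": [0, 0, 28]},
    {"travel": [0, 0, 0], "turn": [0, 0, 35]}
  ]
}}

```text
time: 18.6
position: [0.5625, 0.0799, 0.1032]
tool_rot: [-3.091, -0.558, -0.002]
ft_force: [1.1, 1.9, 0.1]
grip_width: 0.157
grip_force: 25.0
```

Request:
{"op": "step_arm", "data": {
  "commands": [
    {"travel": [0, 0, 0], "turn": [0, 0, 6]},
    {"travel": [0, 0, 0], "turn": [0, 0, 12]},
    {"travel": [0, 0, 0], "turn": [0, 0, 18]},
    {"travel": [0, 0, 0], "turn": [0, 0, 22]},
    {"travel": [0, 0, 0], "turn": [0, 0, 25]}
  ]
}}

```text
time: 19.1
position: [0.5624, 0.0803, 0.1032]
tool_rot: [-3.138, 0.12, -0.002]
ft_force: [1.6, 2.1, 1.0]
grip_width: 0.16
grip_force: 25.0
```

Run:
```python
from h import *
plan([.562,.079,.103],-101.1);s=ctrl.get_state();print(s["ft_force"],s["torque"])
```

```text
t 19.1 pos [0.5624 0.0803 0.1032] ydir -94.4 zaxis [ 0.001  0.002 -1.   ] q7 -1.95
 travel [-0.0003  0.0014  0.0002] turn z 6.72
[1.5636789  2.05675659 0.98795902] [ 0.54965941 -0.22542674  0.02153938]
```

Request:
{"op": "step_arm", "data": {
  "commands": [
    {"travel": [0, 0, 0], "turn": [0, 0, 3]},
    {"travel": [0, 0, 0], "turn": [0, 0, 6]},
    {"travel": [0, 0, 0], "turn": [0, 0, 6.7]},
    {"travel": [0, 0, 0], "turn": [0, 0, 6.7]},
    {"travel": [0, 0, 0], "turn": [0, 0, 6.7]}
  ]
}}

```text
time: 19.6
position: [0.5624, 0.0804, 0.1032]
tool_rot: [-3.125, 0.298, -0.001]
ft_force: [2.3, 5.0, 0.3]
grip_width: 0.157
grip_force: 25.0
```

Run:
```python
from h import *
plan([.562,.079,.103],-101.1)
caps("wrist","pics/w6.png");caps("top","pics/top6.png")
im=cv2.imread("pics/top6.png")[170:330,230:430];a=cv2.resize(im,None,fx=3.5,fy=3.5,interpolation=cv2.INTER_CUBIC)
b=cv2.imread("pics/w6.png");cv2.imwrite("pics/v6.png",a);
```

```text
t 19.6 pos [0.5624 0.0804 0.1032] ydir -100.9 zaxis [ 0.001  0.002 -1.   ] q7 -2.06
 travel [-0.0002  0.0015  0.0002] turn z 0.2
blue [  380   116   151   153 18101] [455.9 190.6] [ 0.59   -0.0057  0.035 ]
green [  118   117   151   153 17948] [192.2 191.6] [0.6197 0.152  0.035 ]
blue [360 196  31  35 537] [375.9 208.7] 
blue [444 333  19  18 255] [453.1 341.1] 
green [ 274   79   96   35 1537] [322.4 101.6]
```

View pics/v6.png

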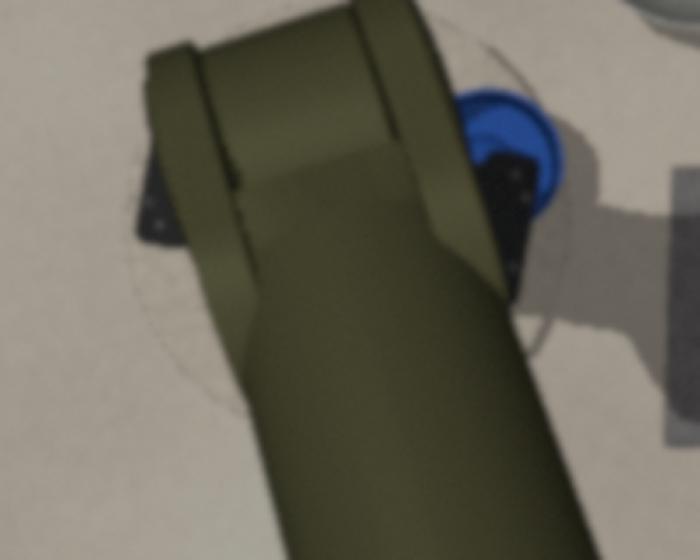

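View pics/w6.png

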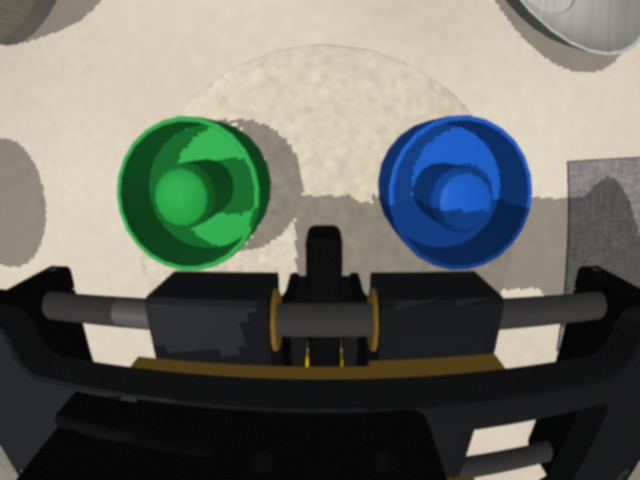

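The wrist view shows the green and blue pots level and symmetric about the tool axis (columns 193.5 and 455.5, both row about 192), caps inside and the handle gripped. The marked pot points to 169.1° and the pointer is at about 169°. In the top view the arm hides the pointer. Settle, check, and hand in.

Request:
{"op": "step_arm", "data": {
  "commands": [
    {"travel": [0, 0, 0], "turn": [0, 0, 0]},
    {"travel": [0, 0, 0], "turn": [0, 0, 0]},
    {"travel": [0, 0, 0], "turn": [0, 0, 0]},
    {"travel": [0, 0, 0], "turn": [0, 0, 0]},
    {"travel": [0, 0, 0], "turn": [0, 0, 0]}
  ]
}}

```text
time: 20.2
position: [0.5624, 0.0804, 0.1032]
tool_rot: [-3.125, 0.298, -0.001]
ft_force: [2.2, 4.5, 0.4]
grip_width: 0.158
grip_force: 25.0
```

Run:
```python
from h import *
plan([.562,.079,.103],-101.1);s=ctrl.get_state();print(s["grip_force"],s["ft_force"].round(1),abs(s["qd"]).max())
print(ctrl.close_job())
```

```text
t 20.2 pos [0.5624 0.0804 0.1032] ydir -100.9 zaxis [ 0.001  0.002 -1.   ] q7 -2.06
 travel [-0.0002  0.0014  0.0002] turn z 0.19
24.987545222975314 [2.2 4.5 0.4] 0.00247661743649644
the job is handed in; nothing more can be done
None
```

Job handed in at 20.2 s: both caps stand in their matching pots, the marked pot is in line with the pointer to within about 1° by measurement (the arm hid the pointer in the last top view), and the gripper is still holding the handle.

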